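# Blow off a test panel with the spray gun held on first-stage air

## Robot

A 6-joint arm with a two-finger parallel gripper is mounted at the origin on a cart in front of the work surface, level with it; the furniture and walls round the work are solid. World frame = base frame: x ahead of the robot, y to its left, z up, the work surface at z = 0. Lengths are in mm, angles in rad, forces in N, time in s.
With the tool pointing down it reaches from about 350 to 775 mm from the base axis. Payload 7.3 kg.
Tool frame: the origin (TCP) lies at the very end of the fingers, on their centre line; the grasp point (between the pads) lies 19 mm behind it (r.pinch_z is the z of the grasp point in the tool frame, in mm); z points along the fingers, y is the line along which they close (so a half turn about z gives the same grasp; the last joint's range is limited). The gripper opens to 92 mm and grips with 3 to 60 N. Pads are 19 mm wide; open, the fingers measure 130 mm over their backs; the gripper's body (75 mm by 190 mm) begins 47 mm behind the grasp point.
Start: joints at [1.109, 0.342, 1.524, -0, 1.275, -0.146], TCP at [163.038, 499.062, 226.741] pointing down, gripper open.
Joint ranges: [-2.53, 2.53], [-0.77, 2.02], [0.04, 2.7], [-1, 4.14], [0.28, 2.66], [-3.11, 3.11]. Speed limits (rad/s): [2.57, 2.57, 3.14, 3.14, 3.14, 3.14].

## Interface

Orientations are given as [roll, pitch, yaw] about the fixed x, y, z axes, in that order (R = Rz(yaw) Ry(pitch) Rx(roll)).
In Python, from plant import r gives the robot as it stands.
- The arm moves only by the tool arm_command, never from a script. Its argument "targets" is one flat list of numbers, 7 for each row, row after row: the turn, a rotation vector about the tool's x, y, z scaled (see below), then the shift along the tool's x, y, z scaled (see below), then the opening, from -1 (shut) to 1 (fully open). A call has 1 to 12 rows; each row shifts and turns the commanded pose from where the row before left it, along the tool's axes as they then stand; what a row does not reach is not made up. The controller multiplies each number of a shift by 0.02 m and each number of a turn by 4 degrees. A row lasts 1/10 s, in which the tool goes at most 50 mm and 8.59 degrees, less where a joint would pass 70% of its speed; a pose out of reach is approached as far as the arm can. A call with a number of a shift or a turn outside -1 to 1 is refused whole. A call with a gripper value outside its range is refused whole. The fingers move at their own pace and stop on an object; "newtons" is the grip in N (left out, the last holds). Time passes only in rows, so rows that do not move let the fingers close. It gives the time, the measured TCP pose, the force, the opening and the grip force at its end, in the units of the state.
- r.get_state(): the state, without advancing time (a new reading comes with each control period).
- r.read_camera(name): name is "scene" or "top"; returns (picture, depth): 420x560x3 uint8, blue, green, red; 420x560 float32, mm along the optical axis (not along the pixel's ray), 0 where there is no reading.
- r.camera_info(name): a dict with "camera_matrix" (3x3 intrinsics, pixels), "eye" and "attitude" of the camera in the world. Camera axes: x right, y down, z forward; pixel columns grow to the right and rows downward; lengths in mm; the calibration is good to about 2 mm. A picture is of the moment at which its call begins. camera_info takes no time and is no camera call.
- r.job_done(): hands the job in; it is judged then, once.
The state is a dict: "t": time; "joint_positions": joint angles; "qvel": joint speeds; "effort": joint torques, N m; "position": TCP position; "ee_rot": TCP orientation; "contact_force": force on the tool from outside, world axes, zero at the start; "moment": the same for the moment, N m; "gripper_width": finger opening in mm; "gripper_force": force on a finger pad.
Only numpy, scipy, OpenCV 4.12 (cv2) and the standard library are available. Lean on these libraries where they do the work, as an engineer would, in place of code of your own. Each camera call takes 0.05 s, during which the arm holds its last target. There are 200 camera calls.

## Task

Take the bare aluminium test panel that lies flat on the small paint tin, stand it upright on its short edge in the panel holder of the spray stand, centred and fully home in the slot, and let go of it. Then press the spring-loaded trigger of the clamped spray gun back to about half of its travel, where only air blows to dust off the panel, never near the end of its travel, where the paint needle opens. Finish while holding the trigger there with the robot, the panel standing free in its holder; leave the film gauge, the filter and the sanding block where they are.

Things in the scene. Friction and masses are not known exactly. Their poses are not given: they have to be found in the camera images.
- panel: bare aluminium test panel 65 mm wide (x axis), 160 long (y), 5 thick (z), 0.10 to 0.17 kg, with a 7 mm hanging hole 9 mm from its +y end. Origin: centre of its underside. Starts flat on the tin, underside 76 mm over the bench, y axis roughly to the robot's left, both ends some 45 mm past the tin. May stand on either end, either face to the gun.
- tin: small loose dark paint tin under the panel, 70 mm across, 76 mm high, 0.5 kg; origin at the centre of its underside
- stand: fixed spray stand: grey base plate 100 (x) by 410 (y) by 10 mm with panel holder at its right end, the clamped gun, and at its left end an air regulator 85 mm high. Origin on the bench; x away from the robot, y from holder to gun, z up. The gun's nozzle points along -y at the panel, 106 mm up; its grip points to the robot and down, its cup away and up (top 185 mm over the bench).
- slot (a point): centre of the slot floor of the panel holder, 16 mm over the bench; axes as the stand's. The slot runs along x, 70 mm long, open at both ends, 8 mm wide (y), parallel jaws 30 mm high; above them flared lips widen to a 26 mm mouth, their top 46 mm over the slot floor. Seated, the panel stands on this floor. The nozzle is 127 mm from here along +y.
- trigger_front (a point): middle of the front face (holder side) of the gun's trigger, 70 mm from its hinge, 11 from its free end, 76 over the bench; moves with it. A bar 22 mm wide, this width leaning 30 degrees from upright, top to the robot; gun body 30 mm behind (+x), 125 high. Push along stand +y: 7.3 mm is half travel, 14.6 the stop; 4.5 N starts it, 9 N half, 13 N stop; springs back when let go.
- gun_trigger (a joint): swing of the trigger in rad: 0 at rest, 0.105 half pressed, 0.209 at the stop. Air only from 0.06 to 0.15; past 0.165 the paint needle opens.
- gauge: film thickness gauge lying on the bench behind the tin, 120 x 68 x 28 mm, bystander; origin at the centre of its underside
- filter: respirator filter cartridge lying on the bench, 70 mm across, 33 mm high, bystander; origin at the centre of its underside
- block: sanding block lying on the bench, 60 x 111 x 27 mm, bystander; origin at the centre of its underside
Mind the look-alikes: they are no part of the job. Of the things that look like the panel, the larger one is meant.

How it is judged:
By the outcome, as a careful person would: the job done as asked, in the order asked, and still so for the second after the job is handed in, while the arm keeps its last pose, push and grip.
It also fails if it takes over 67 s, if anything falls off the work surface, if the arm or the gripper's body presses on something with over 40 N, if the wrist force passes 120 N, or if a joint passes its speed limit or range.

## Working session

There is one attempt and no reset: what is moved stays moved. The work goes in short steps, Python scripts to look and compute and a tool call to move; the robot and the scene stay as the last step left them, time stands still between calls to the robot, and variables do not carry over. Pictures are saved under pics/ and viewed, at most 12 in all, crops included, and the job is handed in when it is done.

Besides the shell and the picture viewer there is one more tool, called after "Call:" in YAML: its name, and indented under it one key for each argument. arm_command: Moves the arm, as the interface text tells. Its arguments: {"type":"object","properties":{"targets":{"type":"array","items":{"type":"number"}},"newtons":{"type":"number"}},"required":["targets"]}

```bash
ls; mkdir -p pics; python3 - <<'E'
from plant import r
import cv2,numpy as np
for n in("scene","top"):
    p,d=r.read_camera(n); cv2.imwrite(f"pics/{n}0.png",p); np.save(f"pics/{n}0.npy",d)
    print(n,r.camera_info(n))
print(r.get_state(), r.pinch_z)
E
```

```text
pics
scene {'camera_matrix': array([[446.41148236,   0.        , 275.85457892],
       [  0.        , 446.41148236, 207.20174946],
       [  0.        ,   0.        ,   1.        ]]), 'eye': array([-240.56067504, -682.02285242,  627.79104748]), 'attitude': array([-2.05725235,  0.0221461 , -0.92231849])}
top {'camera_matrix': array([[407.46724648,   0.        , 277.99753505],
       [  0.        , 407.46724648, 212.15692658],
       [  0.        ,   0.        ,   1.        ]]), 'eye': array([ 318.64685718,  -81.74567415, 1324.53843057]), 'attitude': array([-2.94948834, -0.02714857, -1.54305247])}
{'t': 0.1, 'joint_positions': array([ 1.10897525e+00,  3.42674615e-01,  1.52491245e+00,  1.05841869e-06,
        1.27538283e+00, -1.45967249e-01]), 'qvel': array([-0.0006076 , -0.00141234, -0.00314313,  0.00168426, -0.00078588,
       -0.00027745]), 'effort': array([ 2.71117111e-03, -4.32008493e+01, -2.44698125e+01,  7.19421892e-02,
        5.27774740e-02, -4.22177254e-05]), 'position': array([162.88268838, 498.72134368, 226.10641485]), 'ee_rot': array([-3.14023021e+00, -2.01320336e-04,  2.82573838e+00]), 'contact_force': array([ 0.257512  , -0.18372879, -0.75888884]), 'moment': array([-0.00291982,  0.0211072 , -0.03797133]), 'gripper_force': 0.0, 'gripper_width': 91.74991355178796} -18.8
```

View pics/scene0.png

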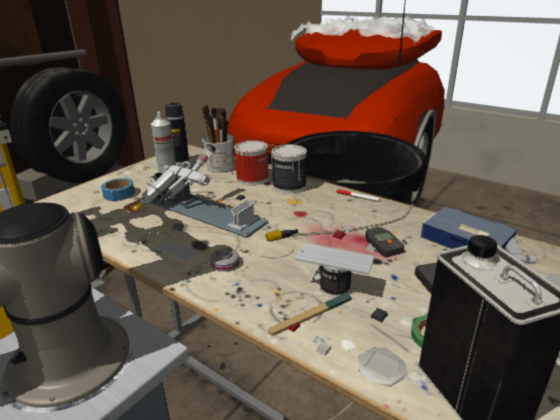

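View pics/top0.png

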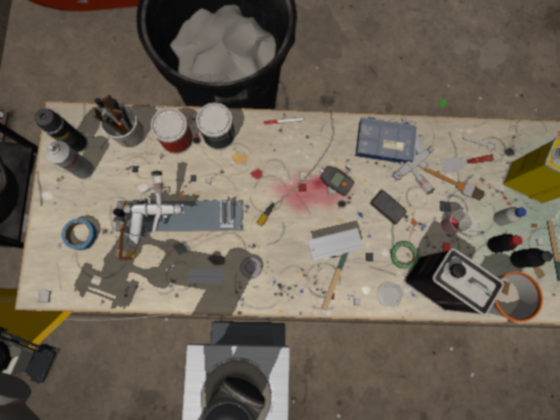

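The top view shows the panel on its tin at about (335,243), the stand spanning (115–243, 215), the holder at (230,213) and the gun at (150,210). The flat things that look like the panel are the bright plate at (335,243), the small grey plate at (452,165) and the dark rectangle at (207,272). Only the bright one is on the tin, and it is the larger, so I will confirm it in a crop.

```bash
cat > h.py <<'E'
import numpy as np,cv2
from plant import r
from scipy.spatial.transform import Rotation as R
def cam(n):
    c=r.camera_info(n); return c["camera_matrix"],np.array(c["eye"]),R.from_euler('xyz',c["attitude"]).as_matrix()
def ray(n,uv):
    K,e,A=cam(n); return e,np.c_[np.atleast_2d(uv),np.ones(len(np.atleast_2d(uv)))]@np.linalg.inv(K).T@A.T
def onplane(n,uv,z):
    e,d=ray(n,uv); return e+d*((z-e[2])/d[:,2])[:,None]
def cloud(n,d):
    v,u=np.mgrid[:d.shape[0],:d.shape[1]]; e,q=ray(n,np.c_[u.ravel(),v.ravel()]); P=e+q*d.reshape(-1,1); P[d.ravel()==0]=np.nan
    return P.reshape(*d.shape,3)
def proj(n,P):
    K,e,A=cam(n); q=(np.atleast_2d(P)-e)@A@K.T; return q[:,:2]/q[:,2:]
def tri(a,b):
    e1,d1=ray("top",a);e2,d2=ray("scene",b);d1=d1[0];d2=d2[0]
    s=np.linalg.lstsq(np.c_[d1,-d2],e2-e1,rcond=None)[0];p=e1+s[0]*d1;q=e2+s[1]*d2
    return (p+q)/2,np.linalg.norm(p-q)
E
python3 - <<'E'
from h import *
t=cv2.imread("pics/top0.png");s=cv2.imread("pics/scene0.png")
dt=np.load("pics/top0.npy");ds=np.load("pics/scene0.npy")
C=cloud("top",dt);S=cloud("scene",ds)
np.set_printoptions(precision=1,suppress=True)
for u,v in[(335,243),(320,250),(355,235),(207,272),(452,165),(330,280),(225,213),(232,213),(200,215)]: print(u,v,t[v,u],C[v,u])
for u,v in[(335,258),(310,255)]: print("s",u,v,s[v,u],S[v,u])
a=cv2.resize(t[190:270,290:390],None,fx=4,fy=4,interpolation=2)
b=cv2.resize(t[160:260,100:250],None,fx=4,fy=4,interpolation=2)[:320*1]
b=cv2.resize(t[165:245,105:255],None,fx=2.6,fy=4,interpolation=2)
c=cv2.resize(s[230:300,285:385],None,fx=4,fy=4,interpolation=2)
d=cv2.resize(s[150:220,140:275],None,fx=390/135,fy=4,interpolation=2)
w=np.vstack([np.hstack([a,b])[:,:780],np.hstack([c,d])[:,:780]]);print(w.shape);cv2.imwrite("pics/c1.png",w)
E
```

```text
335 243 [169 169 170] [ 470.7 -287.    80.1]
320 250 [176 176 177] [ 447.4 -240.4   83.5]
355 235 [165 166 167] [ 498.  -349.8   76.7]
207 272 [93 93 94] [374.4 111.6  -0.3]
452 165 [140 144 148] [ 761.2 -702.     1.7]
330 280 [138 156 168] [ 360.3 -283.7    2.8]
225 213 [78 78 78] [565.6  62.4  16.3]
232 213 [89 89 90] [566.3  39.7  16.2]
200 215 [112 109 102] [557.  143.7  12.2]
s 335 258 [175 177 175] [ 463.4 -292.7   80.7]
s 310 255 [181 183 182] [ 442.8 -242.2   80.1]
(600, 780, 3)
```

View pics/c1.png

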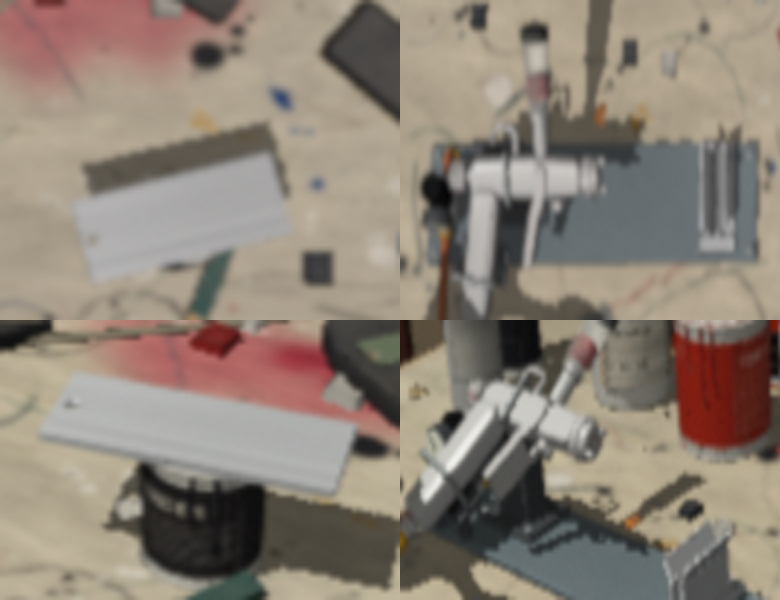

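The crops confirm it: the bright 160 × 65 plate with the hole at its left end lies on the dark tin. The holder's jaws and the gun with its trigger bar on the robot's side are also clear. Next I measure.

```bash
python3 - <<'E'
from h import *
np.set_printoptions(precision=1,suppress=True)
t=cv2.imread("pics/top0.png");s=cv2.imread("pics/scene0.png")
def quad(im,box,lo,n):
    u0,v0,u1,v1=box;m=np.zeros(im.shape[:2],np.uint8);c=im[v0:v1,u0:u1].astype(int)
    m[v0:v1,u0:u1]=((c.min(2)>lo)&(c.max(2)-c.min(2)<14))*255
    m=cv2.morphologyEx(m,cv2.MORPH_CLOSE,np.ones((3,3)))
    k=max(cv2.findContours(m,0,1)[0],key=cv2.contourArea)
    return k
kt=quad(t,(295,215,375,270),140,"top"); ks=quad(s,(285,230,385,285),145,"scene")
print("areas",cv2.contourArea(kt),cv2.contourArea(ks))
W=onplane("top",kt[:,0]+0.0,81.)[:,:2].astype(np.float32)
W2=onplane("scene",ks[:,0]+0.0,81.)[:,:2].astype(np.float32)
print("rect top",cv2.minAreaRect(W),"scene",cv2.minAreaRect(W2))
ct=[]; 
for A,Wk,n in((kt,W,"t"),(ks,W2,"s")):
    q=cv2.boxPoints(cv2.minAreaRect(Wk)); 
    o=q[np.argsort(np.arctan2(*(q-q.mean(0)).T[::-1]))]; px=proj("top" if n=="t" else "scene",np.c_[o,np.full(4,81.)]);ct.append(px);print(o,px)
for a,b in zip(*ct): print("tri",*tri(a,b))
# stand base plate
c=cv2.cvtColor(t,cv2.COLOR_BGR2HSV); m=np.zeros(t.shape[:2],np.uint8)
print("plate hsv",c[215,200],c[225,220])
a=t[190:245,105:255].astype(int); m[190:245,105:255]=((a[:,:,0]-a[:,:,2]>4)&(a.max(2)>80))*255
k=max(cv2.findContours(cv2.morphologyEx(m,3,np.ones((9,9))),0,1)[0],key=cv2.contourArea)
P=onplane("top",k[:,0]+0.0,10.)[:,:2].astype(np.float32); print("plate",cv2.minAreaRect(P),cv2.boxPoints(cv2.minAreaRect(P)))
# depth: holder lips and gun in top & scene clouds
for n in("top","scene"):
    C=cloud(n,np.load(f"pics/{n}0.npy")).reshape(-1,3)
    g=C[(C[:,0]>505)&(C[:,0]<625)&(C[:,1]>0)&(C[:,1]<110)&(C[:,2]>45)&(C[:,2]<80)]
    print(n,"holder>45",len(g),g.min(0),g.max(0),np.median(g,0))
    if len(g)>5: print(cv2.minAreaRect(g[:,:2].astype(np.float32)))
E
```

```text
areas 1010.5 1199.0
rect top ((465.79522705078125, -286.9369201660156), (67.57366180419922, 159.84658813476562), 15.163141250610352) scene ((460.77752685546875, -290.1256408691406), (73.5669937133789, 158.91664123535156), 15.403253555297852)
[[ 454.1 -372.9]
 [ 519.3 -355.2]
 [ 477.5 -201. ]
 [ 412.3 -218.6]] [[362.9 249.2]
 [357.  228.1]
 [307.2 239.9]
 [312.7 261.4]]
[[ 446.4 -376.5]
 [ 517.3 -357. ]
 [ 475.1 -203.8]
 [ 404.2 -223.3]] [[366.8 275.4]
 [373.7 256.1]
 [303.6 242.6]
 [292.7 260.1]]
tri [ 454.3 -373.7   75.2] 1.3674339406125475
tri [ 519.7 -355.8   79.2] 0.33099715316627454
tri [ 478.  -201.4   78.6] 0.648157951284809
tri [ 412.2 -218.7   74.8] 1.7133167347965743
plate hsv [ 99  23 112] [105   4 142]
plate ((558.111328125, 134.56016540527344), (93.1448745727539, 293.3665466308594), 1.8259201049804688) [[506.9 279.7]
 [516.2 -13.5]
 [609.3 -10.6]
 [600.  282.7]]
top holder>45 160 [527.4  43.6  45.4] [597.4  75.1  66.4] [563.6  64.4  56.4]
((562.1865844726562, 59.26769256591797), (69.74787902832031, 29.11124038696289), 2.8335137367248535)
scene holder>45 196 [523.9  37.2  45.4] [594.5  73.8  62.9] [558.5  62.3  54.4]
((559.5413818359375, 56.35845947265625), (70.85267639160156, 33.58224105834961), 5.078710079193115)
```

```bash
python3 - <<'E'
from h import *
t=cv2.imread("pics/top0.png");s=cv2.imread("pics/scene0.png")
a=cv2.resize(t[190:240,212:252],None,fx=10,fy=10,interpolation=0)
b=cv2.resize(s[192:242,225:275],None,fx=8,fy=10,interpolation=0)
cv2.imwrite("pics/c2.png",np.hstack([a,b]))
E
```

```text
(no output)
```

View pics/c2.png

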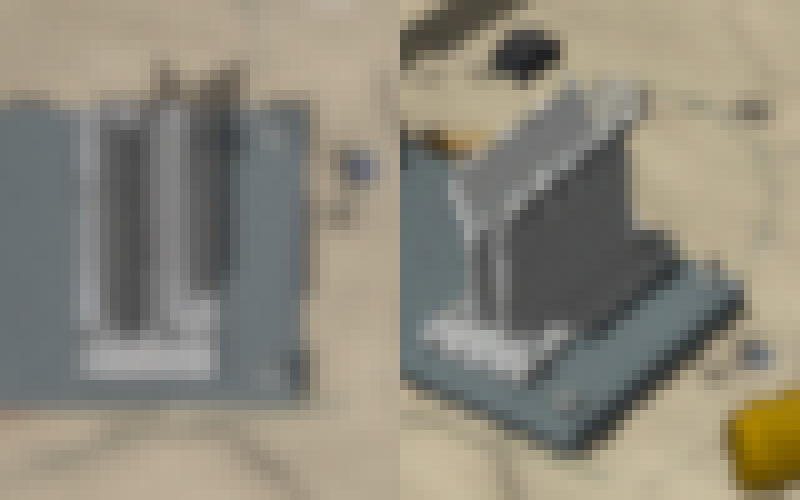

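Call:
arm_command:
  targets: [0,0,-1,-0.9,-0.95,0,1,0,0,-1,-0.9,-0.95,0,1,0,0,-1,-0.9,-0.95,0,1,0,0,-1,-0.9,-0.95,0,1,0,0,0,-0.8,-0.9,0,1,0,0,0,-0.8,-0.9,0,1]

```text
t: 0.7
position: [248.4, 371.8, 226.5]
ee_rot: [-3.141, -0.0, 3.105]
contact_force: [0.2, -0.4, 0.6]
gripper_width: 92.3
gripper_force: 0.0
```

The holder crop shows the flared mouth across top-view columns 222 to 230.4, centred at (225.7, 211.4). It is about 8.4 px wide and 22.6 px long, which matches 26 × 70 mm at z = 62.

```bash
python3 - <<'E'
from h import *
np.set_printoptions(precision=1,suppress=True)
print(onplane("top",[[225.7,211.4],[221.5,199.5],[221.5,222.8],[229.9,211]],62.))
# scene: near end of mouth: left lip tip (crop 452,185)->(231,210), right lip tip (500,218)->(237,213.3)?; far end of right lip (640,100)
for p in [(231.0,210.),(237.2,213.5),(254.5,201.0),(246.5,199.8)]: print("scene",p,onplane("scene",[p],62.))
E
```

```text
[[562.2  55.5  62. ]
 [600.   70.7  62. ]
 [525.4  66.7  62. ]
 [563.9  42.3  62. ]]
scene (231.0, 210.0) [[523.   63.9  62. ]]
scene (237.2, 213.5) [[517.8  37.   62. ]]
scene (254.5, 201.0) [[600.3  45.7  62. ]]
scene (246.5, 199.8) [[593.2  69.   62. ]]
```

Call:
arm_command:
  targets: [0,0,1,-0.8,-1,0,1,0,0,1,-0.8,-1,0,1,0,0,1,-0.8,-1,0,1,0,0,1,-0.8,-1,0,1,0,0,1,-0.8,-1,0,1,0,0,1,-0.7,-0.8,0,1,0,0,1,-0.9,-0.5,0,1,0,0,1,-1,-0.3,0,1,0,0,1,-1,0,0,1,0,0,1,-1,0,0,1,0,0,1,-1,0.2,0,1,0,0,1,-1,0.2,0,1]

```text
t: 1.9
position: [409.0, 162.5, 226.5]
ee_rot: [-3.141, -0.0, 2.264]
contact_force: [-0.4, 0.4, -0.5]
gripper_width: 91.9
gripper_force: 0.0
```

Call:
arm_command:
  targets: [0,0,1,-1,-0.5,0,1,0,0,1,-1,-0.5,0,1,0,0,1,-1,-0.5,0,1,0,0,1,-1,-0.5,0,1,0,0,1,-1,-0.5,0,1,0,0,1,-1,-0.5,0,1,0,0,0.1,-1,-0.1,0,1,0,0,0,-1,-0.1,0,1,0,0,0,-1,-0.1,0,1,0,0,0,-1,-0.1,0,1,0,0,0,-1,-0.1,0.5,1,0,0,0,-1,-0.1,0.5,1]

```text
t: 3.1
position: [437.0, -89.6, 206.4]
ee_rot: [3.141, 0.0, 1.841]
contact_force: [-0.3, 0.5, 0.3]
gripper_width: 91.4
gripper_force: 0.0
```

Call:
arm_command:
  targets: [0,0,0,-1,-0.15,0.6,1,0,0,0,-1,-0.15,0.6,1,0,0,0,-1,-0.15,0.6,1,0,0,0,-1,-0.15,0.6,1,0,0,0,-1,-0.15,0.6,1,0,0,0,-1,-0.15,0.6,1,0,0,0,-1,-0.15,0.6,1,0,0,0,-0.9,-0.15,0.6,1,0,0,0,0,0,0,1,0,0,0,0,0,0,1]

```text
t: 4.1
position: [455.7, -247.1, 110.3]
ee_rot: [-3.141, -0.002, 1.841]
contact_force: [-0.0, 0.5, 1.0]
gripper_width: 91.6
gripper_force: 0.0
```

```bash
python3 - <<'E'
from h import *
t,_=r.read_camera("top");s,_=r.read_camera("scene")
cv2.imwrite("pics/top1.png",t);cv2.imwrite("pics/scene1.png",s)
a=cv2.resize(t[190:280,290:390],(400,360),interpolation=2);b=cv2.resize(s[180:300,265:395],(390,360),interpolation=2)
cv2.imwrite("pics/c3.png",np.hstack([a,b]))
S=r.get_state();print(S['t'],S['position'],S['ee_rot'],S['joint_positions'])
E
```

```text
4.2 [ 456.0850117  -246.72948719  111.04935495] [ 3.14141044e+00 -2.19043694e-04  1.84188784e+00] [-6.43932008e-01  4.54552226e-01  1.70188546e+00  3.33554637e-04
  9.85217492e-01 -9.15207857e-01]
```

View pics/c3.png

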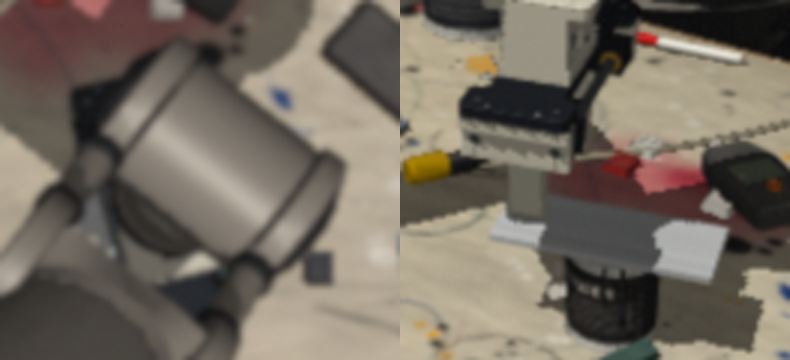

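Call:
arm_command:
  targets: [0,0,0,0,-0.1,0.5,1,0,0,0,0,0,0.5,1,0,0,0,0,0,0.5,1,0,0,0,0,0,0.5,1,0,0,0,0,0,0.5,1,0,0,0,0,0,0,1,0,0,0,0,0,0,-1,0,0,0,0,0,0,-1,0,0,0,0,0,0,-1,0,0,0,0,0,0,-1,0,0,0,0,0,0,-1,0,0,0,0,0,0,-1]
  newtons: 50

```text
t: 5.4
position: [454.4, -248.1, 61.0]
ee_rot: [3.141, 0.0, 1.841]
contact_force: [1.5, -0.4, 0.2]
gripper_width: 63.8
gripper_force: 50.0
```

Call:
arm_command:
  targets: [0,0,0,0,0,-0.5,-1,0,0,0,0,0,-0.8,-1,0,0,0,0,0,-1,-1,0,0,0.8,0,0,-1,-1,0,0,0.8,0,0,-1,-1,0,0,0.8,0,0,-0.7,-1,0,0,0.9,0.5,0.3,0,-1,0,0,0,0.9,0.4,0,-1,0,0,0,0.9,0.4,0,-1,0,0,0,0.9,0.4,0,-1,0,0,0,0.9,0.4,0,-1,0,0,0,0.9,0.4,0,-1]

```text
t: 6.6
position: [495.4, -145.0, 161.2]
ee_rot: [-3.141, -0.0, 1.611]
contact_force: [0.6, 0.1, -1.3]
gripper_width: 63.8
gripper_force: 50.0
```

Call:
arm_command:
  targets: [0,1,0,0.25,0.1,0,-1,0,1,0,0.25,0.1,0,-1,0,1,0,0.25,0.1,0,-1,0,1,0,0.25,0.1,0,-1,0,1,0,0.25,0.1,0,-1,0,1,0,0.25,0.1,0,-1,0,1,0,0.25,0.1,0,-1,0,1,0,0.25,0.1,0,-1,0,1,0,0.25,0.1,0,-1,0,1,0,0.25,0.1,0,-1,0,1,0,0.25,0.1,0,-1,0,1,0,0.25,0.1,0,-1]

```text
t: 7.8
position: [517.3, -91.0, 183.1]
ee_rot: [3.141, -0.84, 1.612]
contact_force: [0.9, 0.5, -2.0]
gripper_width: 63.9
gripper_force: 50.0
```

```bash
python3 - <<'E'
from h import *
S=r.get_state();print(S['position'],R.from_euler('xyz',S['ee_rot']).as_matrix().round(3),S['joint_positions'].round(2))
E
```

```text
[517.25140216 -91.04439357 183.14619389] [[-0.028  0.999 -0.03 ]
 [ 0.667  0.041  0.744]
 [ 0.745  0.001 -0.668]] [-0.68  0.66  1.43  0.6   1.67 -0.86]
```

Call:
arm_command:
  targets: [0,1,0,0.2,0.2,0.1,-1,0,1,0,0.2,0.2,0.1,-1,0,1,0,0.2,0.2,0.1,-1,0,1,0,0.2,0.2,0.1,-1,0,1,0,0.2,0.2,0.1,-1,0,1,0,0.2,0.2,0.1,-1,0,1,0,0.2,0.2,0.1,-1,0,1,0,0.2,0.2,0.1,-1,0,1,0,0.2,0.2,0.1,-1,0,1,0,0.2,0.2,0.1,-1,0,0.45,0,0.2,0.1,0.1,-1,0,0,0,0,0,0,-1]

```text
t: 9.0
position: [557.7, -53.0, 214.0]
ee_rot: [-2.933, -1.568, 1.403]
contact_force: [0.2, 0.6, -1.0]
gripper_width: 63.8
gripper_force: 50.0
```

```bash
python3 - <<'E'
from h import *
t,dt=r.read_camera("top");s,ds=r.read_camera("scene")
np.save("pics/t2.npy",dt);np.save("pics/s2.npy",ds)
cv2.imwrite("pics/top2.png",t);cv2.imwrite("pics/scene2.png",s)
b=cv2.resize(s[110:240,130:340],(800,495),interpolation=2)
cv2.imwrite("pics/c4.png",b)
S=r.get_state();print(S['t'],S['position'],R.from_euler('xyz',S['ee_rot']).as_matrix().round(3),S['joint_positions'].round(2))
E
```

```text
9.1 [557.73461928 -53.30191918 214.55390377] [[-0.001  0.999 -0.041]
 [ 0.005  0.041  0.999]
 [ 1.     0.001 -0.005]] [-0.69  0.99  1.31  1.03  2.09 -0.87]
```

View pics/c4.png

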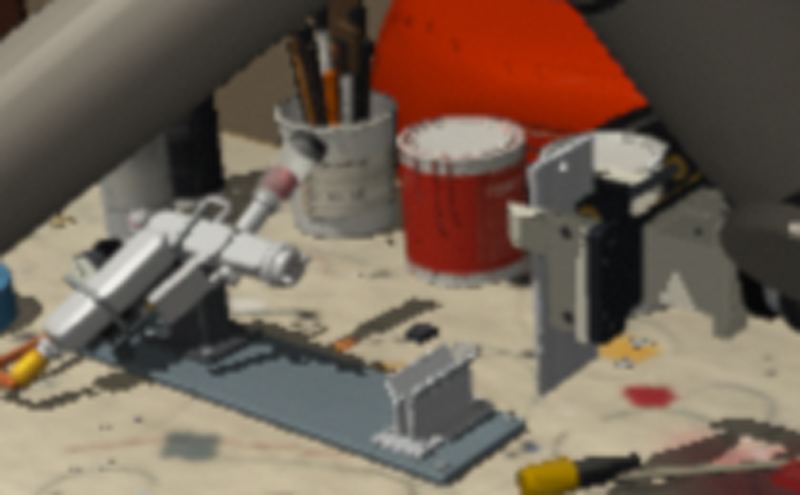

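```bash
python3 - <<'E'
from h import *
np.set_printoptions(precision=1,suppress=True)
def ony(n,uv,y):
    e,d=ray(n,uv); return e+d*((y-e[1])/d[:,1])[:,None]
f=800/210
for c in [(540,395),(600,345),(530,165),(593,135)]: print(c,ony("scene",[(130+c[0]/f-.5,110+c[1]/f-.5)],-72.))
C=cloud("scene",np.load("pics/s2.npy")).reshape(-1,3)
g=C[(C[:,0]>515)&(C[:,0]<605)&(C[:,1]>-100)&(C[:,1]<-50)&(C[:,2]>85)&(C[:,2]<145)]
print(len(g),g.min(0),g.max(0),np.median(g,0)); A=np.c_[g[:,0],g[:,2],np.ones(len(g))]
m=abs(g[:,1]-np.median(g[:,1]))<8; print("y=ax+bz+c",np.linalg.lstsq(A[m],g[m,1],rcond=None)[0].round(3),m.sum())
# yaw of stand from depth of base plate front edges
t=cv2.imread("pics/top0.png"); gr=cv2.cvtColor(t,6)
# near edge of plate (row ~230) : strongest gradient per column
for cols in [range(165,240)]:
    pts=[]
    for u in cols:
        w=gr[222:240,u].astype(float); k=np.argmax(np.diff(w)); pts.append((u,222+k+.5))
    pts=np.array(pts,float)
    W=onplane("top",pts,10.); p=np.polyfit(W[:,1],W[:,0],1); 
    for _ in range(3):
        q=abs(W[:,0]-np.polyval(p,W[:,1]))<4; p=np.polyfit(W[q,1],W[q,0],1)
    print("near edge dx/dy",p[0].round(4),"x at y=55",np.polyval(p,55).round(1),q.sum())
E
```

```text
(540, 395) [[525.8 -72.   93.4]]
(600, 345) [[593. -72. 102.]]
(530, 165) [[522.9 -72.  254.7]]
(593, 135) [[588.2 -72.  254.3]]
201 [522.1 -76.9  91.2] [593.3 -67.7 144.3] [542.  -72.3 110.9]
y=ax+bz+c [  0.    0.  -89.6] 201
near edge dx/dy -0.0545 x at y=55 510.1 69
```

Call:
arm_command:
  targets: [0.12,0,0,0,0.05,0.7,-1,0,0,0,0,0.05,0.9,-1,0,0,0,0,0.05,0.9,-1,0,0,0,0,0.05,0.9,-1,0,0,0,0,0.05,0.9,-1,0,0,0,0,0.05,0.9,-1,0,0,0,0,0.05,0.7,-1,0,0,0,-0.4,0,0.38,-1,0,0,0,-0.5,0,0,-1,0,0,0,0,0,0,-1]

```text
t: 10.1
position: [558.6, 72.4, 194.2]
ee_rot: [-2.44, -1.567, 0.917]
contact_force: [-0.2, -0.7, -0.8]
gripper_width: 63.8
gripper_force: 50.0
```

```bash
python3 - <<'E'
from h import *
t,dt=r.read_camera("top");s,ds=r.read_camera("scene")
np.save("pics/t3.npy",dt);np.save("pics/s3.npy",ds)
cv2.imwrite("pics/top3.png",t);cv2.imwrite("pics/scene3.png",s)
a=cv2.resize(t[170:250,190:270],(380,500),interpolation=2)
b=cv2.resize(s[140:240,200:284],(420,500),interpolation=2)
cv2.imwrite("pics/c5.png",np.hstack([a,b]))
S=r.get_state();print(S['t'],S['position'],R.from_euler('xyz',S['ee_rot']).as_matrix().round(3),S['joint_positions'].round(2))
E
```

```text
10.2 [558.94752973  71.7887869  195.32369707] [[ 0.001  0.999 -0.048]
 [ 0.003  0.048  0.999]
 [ 1.    -0.001 -0.003]] [-0.53  0.95  1.49  1.11  1.93 -0.96]
```

View pics/c5.png

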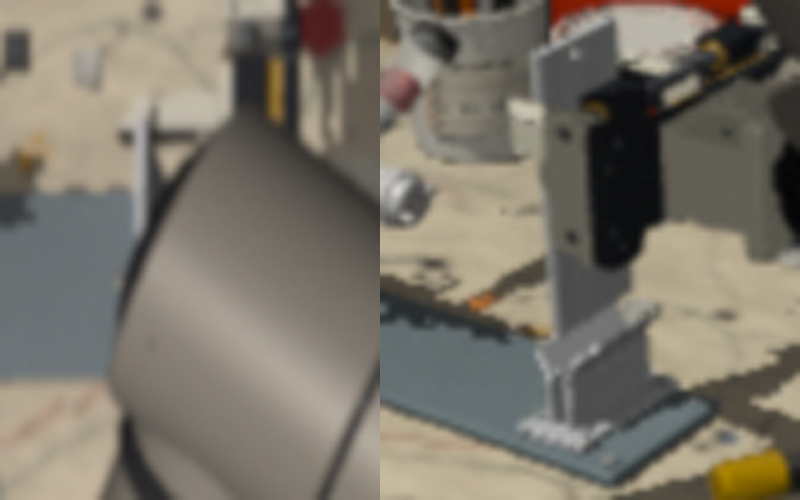

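The panel's near edge, at px (234, 207), lines up within a pixel with the middle of the mouth. I will lower it while watching the force.

Call:
arm_command:
  targets: [0,0,0,-0.5,0,0,-1,0,0,0,-0.5,0,0,-1,0,0,0,-0.3,0,0,-1,0,0,0,0,0,0,-1]

```text
t: 10.6
position: [558.6, 72.3, 168.7]
ee_rot: [-2.51, -1.568, 0.987]
contact_force: [0.5, -0.4, -1.4]
gripper_width: 63.6
gripper_force: 50.0
```

Call:
arm_command:
  targets: [0,0,0,-0.2,0,0,-1,0,0,0,-0.2,0,0,-1,0,0,0,0,0,0,-1]

```text
t: 10.9
position: [558.7, 72.4, 161.5]
ee_rot: [-3.006, -1.567, 1.484]
contact_force: [0.4, -0.5, -1.6]
gripper_width: 63.9
gripper_force: 50.0
```

Call:
arm_command:
  targets: [0,0,0,-0.2,0,0,-1,0,0,0,-0.2,0,0,-1,0,0,0,-0.2,0,0,-1,0,0,0,-0.1,0,0,-1,0,0,0,0,0,0,-1]

```text
t: 11.4
position: [558.7, 72.3, 147.5]
ee_rot: [-2.962, -1.568, 1.44]
contact_force: [0.8, -0.1, -2.3]
gripper_width: 63.7
gripper_force: 50.0
```

Call:
arm_command:
  targets: [0,0,0,-0.15,0,0,-1,0,0,0,-0.15,0,0,-1,0,0,0,-0.1,0,0,-1,0,0,0,0,0,0,-1]

```text
t: 11.8
position: [558.7, 72.3, 139.6]
ee_rot: [-3.012, -1.568, 1.49]
contact_force: [-1.2, -0.7, -1.2]
gripper_width: 63.7
gripper_force: 50.0
```

Call:
arm_command:
  targets: [0,0,0,-0.1,0,0,-1,0,0,0,-0.05,0,0,-1,0,0,0,0,0,0,-1]

```text
t: 12.1
position: [558.8, 72.2, 138.8]
ee_rot: [1.519, -1.569, -3.041]
contact_force: [-1.3, 0.4, 6.9]
gripper_width: 64.2
gripper_force: 50.0
```

Call:
arm_command:
  targets: [0,0,0,-0.1,0,0,-1,0,0,0,0,0,0,-1]

```text
t: 12.3
position: [558.8, 72.1, 138.8]
ee_rot: [0.726, -1.566, -2.248]
contact_force: [-0.0, -0.5, 15.0]
gripper_width: 63.9
gripper_force: 49.9
```

Call:
arm_command:
  targets: [0,0,0,0.05,0,0,-1,0,0,0,0,0,0,0.3,0,0,0,0,0,0,0.8,0,0,0,0,0,0,0.8,0,0,0,0,0,0,0.8,0,0,0,0,0,0,0.8]

```text
t: 12.9
position: [558.7, 72.3, 135.7]
ee_rot: [-3.069, -1.567, 1.547]
contact_force: [-0.2, -0.2, 0.1]
gripper_width: 82.3
gripper_force: 0.0
```

```bash
python3 - <<'E'
from h import *
np.set_printoptions(precision=1,suppress=True)
s,ds=r.read_camera("scene");np.save("pics/s4.npy",ds);cv2.imwrite("pics/scene4.png",s)
C=cloud("scene",ds).reshape(-1,3)
g=C[(C[:,0]>515)&(C[:,0]<605)&(C[:,1]>35)&(C[:,1]<75)&(C[:,2]>62)]
m=(g[:,2]>70)&(g[:,2]<100);print("low y",np.median(g[m,1]),"x",np.percentile(g[m,0],[1,99]));m=g[:,2]>162;print("high y",np.median(g[m,1]),"x",np.percentile(g[m,0],[1,99]),"ztop",np.percentile(g[:,2],[97,99.5,100]))
a=cv2.resize(s[120:240,150:310],(800,600),interpolation=2);cv2.imwrite("pics/c6.png",a)
E
```

```text
low y 54.5573056978248 x [524.8 529.2]
high y 53.920296788117696 x [526.2 593.6] ztop [176.  176.8 177.6]
```

View pics/c6.png

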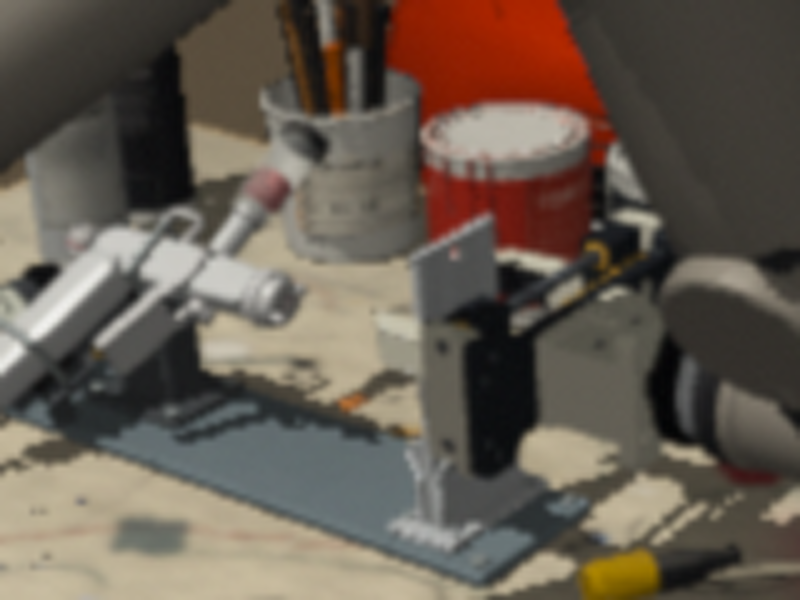

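The panel stands free, its top at 176 to 177 mm, so it is fully home, and its x centre is about 560. I back off and meanwhile measure the trigger on the first, unobstructed images.

Call:
arm_command:
  targets: [0,0,0,0,0,-0.3,1,0,0,0,0,0,-0.6,1,0,0,0,0,0,-0.6,1,0,0,0,0,0,-1,1,0,0,0,0,0,-1,1,0,0,0,0.5,0,-1,1,0,0,0,1,0,-0.5,1,0,0,0,1,0,0,1,0,0,0,1,0,0,1,0,0,0,1,0,0,1,0,0,0,1,0,0,1,0,0,0,1,0,0,-1]

```text
t: 14.15
position: [563.5, -28.4, 267.0]
ee_rot: [-3.141, -1.567, 1.618]
contact_force: [-0.0, -0.2, 0.3]
gripper_width: 87.6
gripper_force: 0.0
```

```bash
python3 - <<'E'
from h import *
np.set_printoptions(precision=1,suppress=True)
t=cv2.imread("pics/top0.png");s=cv2.imread("pics/scene0.png")
a=cv2.resize(t[195:245,130:180],(400,600),interpolation=cv2.INTER_NEAREST)
b=cv2.resize(s[160:220,150:200],(400,600),interpolation=cv2.INTER_NEAREST)
cv2.imwrite("pics/c7.png",np.hstack([a,b]))
# expected trigger from the stand frame: cast both views around
for n in("top","scene"):
    C=cloud(n,np.load(f"pics/{n}0.npy")).reshape(-1,3)
    for x0 in range(470,580,10):
        g=C[(abs(C[:,0]-x0)<5)&(C[:,1]>150)&(C[:,1]<280)&(C[:,2]>45)]
        if len(g): print(n,x0,len(g),"y min/5%",g[:,1].min(),np.percentile(g[:,1],10),"z",g[np.argsort(g[:,1])[:3]].tolist()[0])
E
```

```text
top 490 9 y min/5% 265.8292404583701 266.11381354404705 z [494.7756568442311, 265.8292404583701, 92.61595456047826]
top 500 14 y min/5% 262.8343624020828 264.12803006190904 z [500.7217649578722, 262.8343624020828, 94.4349885778388]
top 510 16 y min/5% 259.9557240273323 260.7980727336209 z [512.5574902851787, 259.9557240273323, 97.70587606654067]
top 520 17 y min/5% 256.47294825113477 258.54717161925635 z [524.007032501742, 256.47294825113477, 103.16857025955892]
top 530 25 y min/5% 228.23027508007485 231.18027126319922 z [534.8786975879293, 228.23027508007485, 99.22750129144038]
top 540 92 y min/5% 179.58446884864824 197.2532010198498 z [544.8168225071611, 179.58446884864824, 104.14715325676912]
top 550 117 y min/5% 179.7500232073663 189.45719797086616 z [547.8500100094589, 179.7500232073663, 104.41172002317126]
top 560 111 y min/5% 179.3135067740814 191.5560963602248 z [564.7324598938753, 179.3135067740814, 112.64793177593606]
top 570 59 y min/5% 179.12263721868496 191.54420137626087 z [567.4203992805182, 179.12263721868496, 114.56376401178227]
scene 490 20 y min/5% 261.444555371746
[... 347 characters left out ...]
40289181135495 253.52973569738248 z [524.6834090948972, 251.40289181135495, 105.02958546735067]
scene 530 50 y min/5% 222.53451975090786 229.86053524203302 z [527.830207886232, 222.53451975090786, 98.70449683019694]
scene 540 158 y min/5% 178.0129705755968 187.1570162047654 z [544.1903129720857, 178.0129705755968, 104.09202006364899]
scene 550 101 y min/5% 175.92978743397828 184.9798240163343 z [546.0437515205344, 175.92978743397828, 103.92937347948009]
scene 560 60 y min/5% 176.62751947859147 181.25285228249498 z [564.2124713118646, 176.62751947859147, 115.55129284356121]
scene 570 27 y min/5% 178.99000590848254 188.29236765151376 z [566.043898911568, 178.99000590848254, 111.17138637222206]
```

View pics/c7.png

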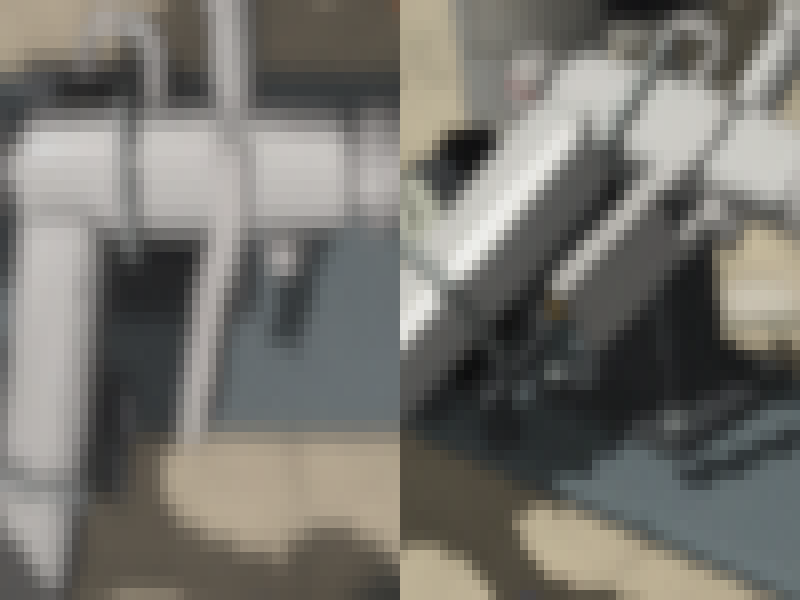

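The trigger bar's free end is at top-view px (154, 231). Its dark front face fills scene px (170–187, 176–195). I will read that face from the depth and cross-check it by triangulation.

```bash
python3 - <<'E'
from h import *
np.set_printoptions(precision=1,suppress=True)
C=cloud("scene",np.load("pics/scene0.npy"));s=cv2.imread("pics/scene0.png")
for v in range(178,197,2): print(v,[(u,C[v,u].round(0).astype(int).tolist(),int(s[v,u].mean())) for u in range(170,188,3)])
T=cloud("top",np.load("pics/top0.npy"))
for v in range(212,234,3): print(v,[(u,T[v,u].round(0).astype(int).tolist()) for u in range(152,160,1)])
print("tri free-end top corner",tri((154.6,231.3),(169.6,188.8)))
E
```

```text
178 [(170, [523, 303, 96], 87), (173, [531, 300, 93], 82), (176, [543, 300, 89], 35), (179, [545, 290, 91], 137), (182, [528, 255, 106], 171), (185, [534, 249, 105], 81)]
180 [(170, [525, 307, 88], 83), (173, [533, 303, 86], 65), (176, [547, 307, 80], 67), (179, [521, 261, 101], 179), (182, [551, 284, 84], 71), (185, [541, 258, 94], 48)]
182 [(170, [521, 303, 84], 77), (173, [535, 308, 77], 49), (176, [511, 263, 98], 177), (179, [517, 257, 97], 105), (182, [527, 256, 93], 81), (185, [540, 259, 88], 117)]
184 [(170, [530, 317, 70], 48), (173, [502, 266, 94], 167), (176, [507, 259, 94], 128), (179, [516, 257, 91], 81), (182, [526, 256, 87], 82), (185, [537, 256, 83], 87)]
186 [(170, [525, 311, 67], 124), (173, [497, 261, 91], 150), (176, [507, 260, 87], 81), (179, [519, 261, 83], 81), (182, [526, 257, 81], 80), (185, [559, 284, 61], 42)]
188 [(170, [490, 267, 86], 167), (173, [499, 265, 83], 84), (176, [506, 260, 81], 81), (179, [517, 260, 77], 81), (182, [526, 258, 74], 62), (185, [557, 282, 55], 26)]
190 [(170, [487, 265, 81], 68), (173, [497, 263, 78], 82), (176, [507, 263, 74], 82)
[... 1493 characters left out ...]
, 75]), (158, [523, 277, 11]), (159, [523, 274, 11])]
227 [(152, [512, 295, 14]), (153, [501, 270, 92]), (154, [501, 266, 93]), (155, [501, 263, 94]), (156, [503, 265, 77]), (157, [513, 280, 10]), (158, [513, 276, 12]), (159, [513, 273, 13])]
230 [(152, [493, 274, 85]), (153, [492, 270, 89]), (154, [492, 267, 88]), (155, [494, 266, 80]), (156, [503, 281, 14]), (157, [504, 279, 11]), (158, [504, 276, 11]), (159, [504, 273, 9])]
233 [(152, [495, 297, 1]), (153, [495, 294, 0]), (154, [495, 292, -2]), (155, [495, 288, -2]), (156, [495, 283, 4]), (157, [495, 281, 1]), (158, [495, 277, 3]), (159, [495, 274, 2])]
tri free-end top corner (array([488.5, 266.3,  84.1]), np.float64(1.3322468417333648))
```

```bash
cat > plan.py <<'E'
from h import *
psi=np.radians(2.8); Rs=R.from_euler('z',psi).as_matrix()
z=np.array([.5,0,-.866]);y=np.cos(np.radians(20))*np.array([0,1,0])+np.sin(np.radians(20))*np.array([.866,0,.5])
T=Rs@np.c_[np.cross(y,z),y,z]
F=np.array([502,263.5,77.])
contact=F+10*T[:,2]-19*T[:,1]
def rows(p1,R1,n,g=-1,p0=None,R0=None):
    S=r.get_state(); p=np.array(S['position'] if p0 is None else p0); M=R.from_euler('xyz',S['ee_rot']).as_matrix() if R0 is None else R0
    w=R.from_matrix(M.T@R1).as_rotvec(); out=[]
    for i in range(n):
        d=M.T@((p1-p)/(n-i)); out.append(np.r_[np.degrees(w)/n/4,d/20,g].round(2))
        M=M@R.from_rotvec(np.radians(out[-1][:3]*4)).as_matrix(); p=p+(p1-p)/(n-i)
    return out
E
python3 - <<'E'
from plan import *
np.set_printoptions(precision=2,suppress=True)
print("T",T,"contact",contact,"H0",contact-25*T[:,1]-120*T[:,2])
o=rows(np.array([460,-90,300.]),T,22)
for q in o: print(q.tolist())
print(R.from_matrix(T).as_euler('xyz'))
E
```

```text
T [[-0.83  0.25  0.5 ]
 [ 0.3   0.95  0.02]
 [-0.47  0.17 -0.87]] contact [502.25 245.64  65.09] H0 [436.07 218.88 164.74]
[0.39, -1.07, -0.87, 0.07, -0.24, -0.13, -1.0]
[0.39, -1.07, -0.87, 0.08, -0.24, -0.13, -1.0]
[0.39, -1.07, -0.87, 0.08, -0.24, -0.13, -1.0]
[0.39, -1.07, -0.87, 0.09, -0.24, -0.13, -1.0]
[0.39, -1.07, -0.87, 0.09, -0.24, -0.13, -1.0]
[0.39, -1.07, -0.87, 0.1, -0.23, -0.13, -1.0]
[0.39, -1.07, -0.87, 0.1, -0.23, -0.13, -1.0]
[0.39, -1.07, -0.87, 0.11, -0.23, -0.13, -1.0]
[0.39, -1.07, -0.87, 0.11, -0.22, -0.13, -1.0]
[0.39, -1.07, -0.87, 0.11, -0.22, -0.14, -1.0]
[0.39, -1.07, -0.87, 0.12, -0.22, -0.14, -1.0]
[0.39, -1.07, -0.87, 0.12, -0.21, -0.14, -1.0]
[0.39, -1.07, -0.87, 0.12, -0.21, -0.15, -1.0]
[0.39, -1.07, -0.87, 0.12, -0.21, -0.15, -1.0]
[0.39, -1.07, -0.87, 0.13, -0.2, -0.15, -1.0]
[0.39, -1.07, -0.87, 0.13, -0.2, -0.16, -1.0]
[0.39, -1.07, -0.87, 0.13, -0.2, -0.16, -1.0]
[0.39, -1.07, -0.87, 0.13, -0.19, -0.16, -1.0]
[0.39, -1.07, -0.87, 0.13, -0.19, -0.17, -1.0]
[0.39, -1.07, -0.87, 0.12, -0.19, -0.17, -1.0]
[0.39, -1.07, -0.87, 0.12, -0.19, -0.18, -1.0]
[0.39, -1.07, -0.87, 0.12, -0.18, -0.18, -1.0]
[2.95 0.49 2.79]
```

Call:
arm_command:
  targets: [0.36,-0.98,-0.8,0.1,-0.22,-0.12,-1,0.36,-0.98,-0.8,0.1,-0.22,-0.12,-1,0.36,-0.98,-0.8,0.1,-0.22,-0.12,-1,0.36,-0.98,-0.8,0.1,-0.22,-0.12,-1,0.36,-0.98,-0.8,0.1,-0.22,-0.12,-1,0.36,-0.98,-0.8,0.1,-0.22,-0.12,-1,0.36,-0.98,-0.8,0.1,-0.2,-0.12,-1,0.36,-0.98,-0.8,0.1,-0.2,-0.12,-1,0.36,-0.98,-0.8,0.1,-0.2,-0.12,-1,0.36,-0.98,-0.8,0.1,-0.2,-0.12,-1,0.36,-0.98,-0.8,0.1,-0.2,-0.12,-1,0.36,-0.98,-0.8,0.1,-0.2,-0.12,-1]

```text
t: 15.35
position: [512.0, -59.1, 285.5]
ee_rot: [2.628, -0.509, 2.468]
contact_force: [-0.7, 0.4, 0.3]
gripper_width: 0.6
gripper_force: 0.0
```

Call:
arm_command:
  targets: [0.36,-0.98,-0.8,0.12,-0.2,-0.14,-1,0.36,-0.98,-0.8,0.12,-0.2,-0.14,-1,0.36,-0.98,-0.8,0.12,-0.2,-0.14,-1,0.36,-0.98,-0.8,0.12,-0.2,-0.14,-1,0.36,-0.98,-0.8,0.12,-0.2,-0.14,-1,0.36,-0.98,-0.8,0.12,-0.2,-0.14,-1,0.36,-0.98,-0.8,0.12,-0.2,-0.14,-1,0.36,-0.98,-0.8,0.12,-0.2,-0.14,-1,0.36,-0.98,-0.8,0.12,-0.2,-0.14,-1,0.36,-0.98,-0.8,0.12,-0.2,-0.14,-1,0.36,-0.98,-0.8,0.12,-0.2,-0.14,-1,0.36,-0.98,-0.8,0.12,-0.2,-0.14,-1]

```text
t: 16.55
position: [457.8, -92.5, 299.1]
ee_rot: [2.958, 0.497, 2.802]
contact_force: [0.0, 0.6, 0.4]
gripper_width: 0.2
gripper_force: 0.0
```

```bash
python3 - <<'E'
from plan import *
np.set_printoptions(precision=2,suppress=True)
S=r.get_state();print(S['t'],S['position'],S['joint_positions'],S['gripper_width'])
M=R.from_euler('xyz',S['ee_rot']).as_matrix(); print("rot left /4deg",np.degrees(R.from_matrix(M.T@T).as_rotvec())/4)
H0=contact-25*T[:,1]-120*T[:,2]
print("to H0 tool units",M.T@(H0-S['position'])/20)
E
```

```text
16.55 [457.8  -92.54 299.14] [-0.56 -0.09  1.95  0.38  0.87 -2.03] 0.24758184338492448
rot left /4deg [-0.11  0.09  0.14]
to H0 tool units [ 8.66 13.54  5.51]
```

Call:
arm_command:
  targets: [-0.11,0.09,0.14,0.62,0.97,0.3,-1,0,0,0,0.62,0.97,0.3,-1,0,0,0,0.62,0.97,0.3,-1,0,0,0,0.62,0.97,0.4,-1,0,0,0,0.62,0.97,0.4,-1,0,0,0,0.62,0.97,0.4,-1,0,0,0,0.62,0.97,0.4,-1,0,0,0,0.62,0.97,0.4,-1,0,0,0,0.62,0.97,0.4,-1,0,0,0,0.62,0.97,0.4,-1,0,0,0,0.62,0.97,0.4,-1,0,0,0,0.62,0.97,0.4,-1]

```text
t: 17.75
position: [437.8, 177.8, 191.2]
ee_rot: [2.944, 0.486, 2.79]
contact_force: [-0.1, -0.1, -0.0]
gripper_width: -0.1
gripper_force: 0.0
```

```bash
python3 - <<'E'
from plan import *
np.set_printoptions(precision=2,suppress=True)
S=r.get_state();print(S['t'],S['position'],S['joint_positions'],S['gripper_width'])
M=R.from_euler('xyz',S['ee_rot']).as_matrix(); print("rot left /4deg",np.degrees(R.from_matrix(M.T@T).as_rotvec())/4)
H0=contact-25*T[:,1]-120*T[:,2]
print("to H0 tool units",M.T@(H0-S['position'])/20)
s,_=r.read_camera("scene");t,_=r.read_camera("top");cv2.imwrite("pics/scene5.png",s);cv2.imwrite("pics/top5.png",t)
E
```

```text
17.75 [437.8  177.85 191.25] [ 0.31  0.07  2.12 -0.29  0.45 -0.73] -0.07150420604980169
rot left /4deg [ 0.02 -0.04 -0.05]
to H0 tool units [1.32 1.7  1.16]
```

View pics/scene5.png

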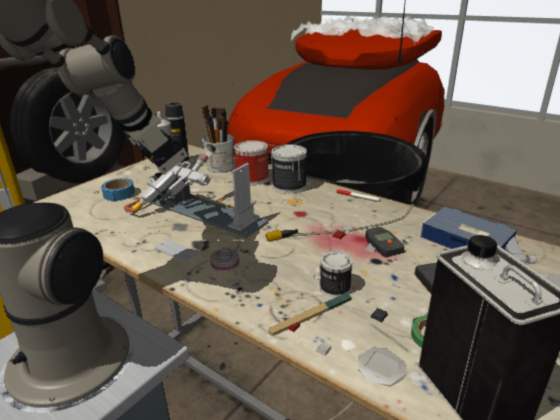

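The picture shows the panel standing in the holder at (241,195), the tin untouched at (335,272), and the gripper coming in above the gun at (170,150).

Call:
arm_command:
  targets: [0,0,0,0.66,0.85,0.6,-1,0,0,0,0.66,0.85,0.6,-1,0,0,0,0,0,0.8,-1,0,0,0,0,0,0.8,-1,0,0,0,0,0,0.8,-1,0,0,0,0,0,0.8,-1,0,0,0,0,0,0,-1]

```text
t: 18.55
position: [469.0, 220.8, 110.7]
ee_rot: [2.951, 0.483, 2.791]
contact_force: [-0.7, 0.1, 0.7]
gripper_width: 0.5
gripper_force: 0.0
```

Call:
arm_command:
  targets: [0,0,0,0,0,0.6,-1,0,0,0,0,0,0.6,-1,0,0,0,0,0,0.6,-1,0,0,0,0,0,0.6,-1,0,0,0,0,0,0.2,-1,0,0,0,0,0,0,-1]

```text
t: 19.15
position: [495.2, 232.2, 79.8]
ee_rot: [2.978, 0.475, 2.794]
contact_force: [0.4, 0.4, 0.6]
gripper_width: 0.3
gripper_force: 0.0
```

```bash
python3 - <<'E'
from plan import *
np.set_printoptions(precision=2,suppress=True)
S=r.get_state();print(S['t'],S['position'],S['joint_positions'],S['gripper_width'],S['contact_force'])
M=R.from_euler('xyz',S['ee_rot']).as_matrix(); print("rot left /4deg",np.degrees(R.from_matrix(M.T@T).as_rotvec())/4)
print("to contact tool units",M.T@(contact-S['position'])/20)
s,ds=r.read_camera("scene");t,dt=r.read_camera("top");cv2.imwrite("pics/scene6.png",s);cv2.imwrite("pics/top6.png",t)
a=cv2.resize(t[180:250,110:180],(400,500),interpolation=2)
b=cv2.resize(s[140:220,140:204],(400,500),interpolation=2)
cv2.imwrite("pics/c8.png",np.hstack([a,b]))
E
```

```text
19.15 [495.2  232.22  79.84] [ 0.41  0.42  2.05 -0.76  0.28 -0.16] 0.28026422469693346 [0.36 0.36 0.59]
rot left /4deg [-0.44 -0.21 -0.02]
to contact tool units [0.25 0.63 0.82]
```

View pics/c8.png

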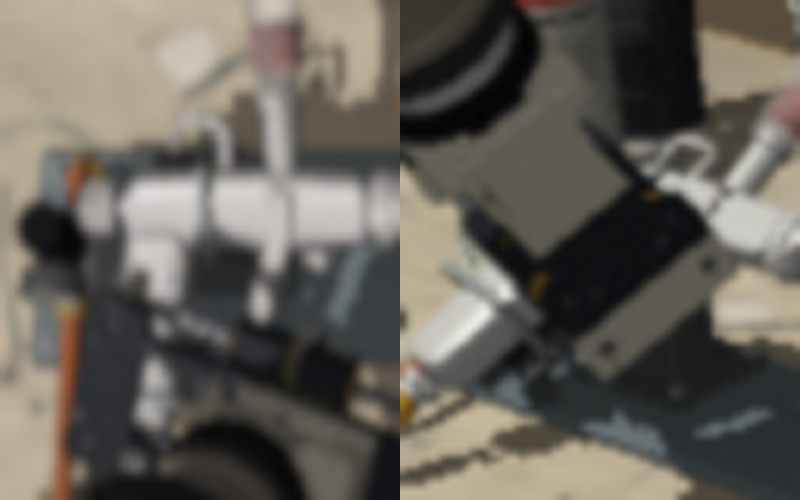

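The wrist joint j5 reached its range limit, so 30° of tilt is too much. I back off and use a steeper tool with about 17° of tilt.

Call:
arm_command:
  targets: [0,0,0,0,0,-0.6,-1,0,0,0,0,-0.3,-1,-1,0,0,0,0,-0.3,-1,-1,0,0,0,0,0,0,-1]

```text
t: 19.65
position: [466.6, 220.6, 126.3]
ee_rot: [2.975, 0.477, 2.793]
contact_force: [0.4, 0.4, -0.2]
gripper_width: 0.6
gripper_force: 0.0
```

```bash
cat >> plan.py <<'E'
a=np.radians(20); n=np.array([np.sin(a)*.866,np.cos(a),np.sin(a)*.5]); z0=np.array([.24,0,-.97]); z=z0-(z0@n)*n; z/=np.linalg.norm(z)
T=Rs@np.c_[np.cross(n,z),n,z]
contact=F+8*T[:,2]-19*T[:,1]
def show(goal,k):
    np.set_printoptions(precision=2,suppress=True)
    S=r.get_state();M=R.from_euler('xyz',S['ee_rot']).as_matrix()
    print(S['t'],S['position'],S['joint_positions'],S['contact_force'])
    print("rot left /4deg",np.degrees(R.from_matrix(M.T@T).as_rotvec())/4,"to contact(tool)",T.T@(contact-S['position'])/20)
    if k:
        for q in rows(goal,T,k): print(q.tolist())
E
python3 -c "
from plan import *
print(T,contact); show(contact-25*T[:,1]-55*T[:,2],6)"
```

```text
[[-0.9313492   0.24993207  0.2647976 ]
 [ 0.28492532  0.95303954  0.10260605]
 [-0.22671804  0.17101007 -0.95882961]] [499.36967156 246.21309705  66.08017172]
19.65 [466.64 220.65 126.35] [ 0.41  0.29  2.08 -0.57  0.36 -0.35] [ 0.4   0.42 -0.2 ]
rot left /4deg [-0.4   3.63 -0.08] to contact(tool) [-0.48  1.11  3.45]
[-0.07, 0.6, -0.01, -0.05, -0.02, 0.13, -1.0]
[-0.07, 0.6, -0.01, -0.05, -0.02, 0.13, -1.0]
[-0.07, 0.6, -0.01, -0.06, -0.02, 0.13, -1.0]
[-0.07, 0.6, -0.01, -0.06, -0.02, 0.13, -1.0]
[-0.07, 0.6, -0.01, -0.07, -0.02, 0.12, -1.0]
[-0.07, 0.6, -0.01, -0.07, -0.02, 0.12, -1.0]
```

Call:
arm_command:
  targets: [-0.07,0.6,-0.01,-0.05,-0.02,0.13,-1,-0.07,0.6,-0.01,-0.05,-0.02,0.13,-1,-0.07,0.6,-0.01,-0.06,-0.02,0.13,-1,-0.07,0.6,-0.01,-0.06,-0.02,0.13,-1,-0.07,0.6,-0.01,-0.07,-0.02,0.12,-1,-0.07,0.6,-0.01,-0.07,-0.02,0.12,-1,0,0,0,0,0,0.5,-1,0,0,0,0,0,0.5,-1,0,0,0,0,0,0.5,-1,0,0,0,0,0,0.5,-1,0,0,0,0,0,0,-1]

```text
t: 20.75
position: [488.4, 221.0, 72.4]
ee_rot: [2.967, 0.226, 2.844]
contact_force: [-0.2, -0.6, -0.1]
gripper_width: 0.6
gripper_force: 0.0
```

```bash
python3 -c "
from plan import *
show(contact-25*T[:,1],0)"
```

```text
20.75 [488.42 221.02  72.35] [ 0.26  0.43  1.95  0.06  0.48 -1.08] [-0.23 -0.55 -0.08]
rot left /4deg [-0.03 -0.04 -0.01] to contact(tool) [-0.08  1.28  0.57]
```

Call:
arm_command:
  targets: [0,0,0,0,0,0.3,-1,0,0,0,-0.08,0,0.25,-1,0,0,0,0,0.4,0,-1,0,0,0,0,0.4,0,-1,0,0,0,0,0.2,0,-1,0,0,0,0,0,0,-1]

```text
t: 21.35
position: [499.1, 241.6, 68.0]
ee_rot: [2.964, 0.229, 2.844]
contact_force: [0.1, -0.5, -0.1]
gripper_width: 0.3
gripper_force: 0.0
```

Call:
arm_command:
  targets: [0,0,0,0,0.1,0,-1,0,0,0,0,0.1,0,-1,0,0,0,0,0,0,-1]

```text
t: 21.65
position: [499.6, 244.4, 68.1]
ee_rot: [2.966, 0.228, 2.843]
contact_force: [-0.9, -0.9, -0.3]
gripper_width: 0.5
gripper_force: 0.4
```

Call:
arm_command:
  targets: [0,0,0,0,0.07,0,-1,0,0,0,0,0,0,-1,0,0,0,0,0,0,-1]

```text
t: 21.95
position: [499.7, 245.1, 68.2]
ee_rot: [2.966, 0.227, 2.843]
contact_force: [-0.5, -6.0, 1.9]
gripper_width: 0.4
gripper_force: 2.6
```

Call:
arm_command:
  targets: [0,0,0,0,0.07,0,-1,0,0,0,0,0,0,-1,0,0,0,0,0,0,-1]

```text
t: 22.25
position: [499.8, 246.2, 68.3]
ee_rot: [2.967, 0.227, 2.843]
contact_force: [-1.4, -5.8, 0.5]
gripper_width: 0.0
gripper_force: 3.1
```

Call:
arm_command:
  targets: [0,0,0,0,0.08,0,-1,0,0,0,0,0.08,0,-1,0,0,0,0,0.06,0,-1,0,0,0,0,0,0,-1,0,0,0,0,0,0,-1]

```text
t: 22.75
position: [500.4, 249.8, 68.7]
ee_rot: [2.968, 0.226, 2.843]
contact_force: [-2.7, -8.8, 0.6]
gripper_width: 0.1
gripper_force: 4.6
```

```bash
python3 - <<'E'
from plan import *
show(contact,0)
import time
for i in range(4): r.read_camera("top"); S=r.get_state(); print(S['contact_force'],S['contact_force']@T[:,1],S['position'])
s,ds=r.read_camera("scene");t,dt=r.read_camera("top");cv2.imwrite("pics/scene7.png",s);cv2.imwrite("pics/top7.png",t)
a=cv2.resize(t[190:240,130:180],(400,400),interpolation=2)
b=cv2.resize(s[140:220,140:260],(400,400),interpolation=2)
cv2.imwrite("pics/c9.png",np.hstack([a,b]))
C=cloud("scene",ds).reshape(-1,3); g=C[(C[:,0]>515)&(C[:,0]<605)&(C[:,1]>35)&(C[:,1]<75)&(C[:,2]>75)]
print("panel ztop",np.percentile(g[:,2],99.5),"x",np.percentile(g[:,0],[1,99]),"y hi/lo",np.median(g[g[:,2]>150,1]),np.median(g[g[:,2]<100,1]))
E
```

```text
22.75 [500.43 249.84  68.65] [ 0.32  0.47  1.89  0.03  0.5  -1.  ] [-2.67 -8.78  0.61]
rot left /4deg [-0.05 -0.04 -0.03] to contact(tool) [ 0.03 -0.21  0.09]
[ -2.38 -10.12   2.01] -9.898586919591605 [500.43 249.85  68.68]
[-2.02 -9.83  1.47] -9.618341570653225 [500.45 249.8   68.67]
[-3.01 -8.76  1.47] -8.853958571403833 [500.41 249.82  68.64]
[-2.48 -9.1   1.67] -9.005194194092683 [500.4  249.81  68.65]
panel ztop 176.73582052325608 x [525.08 592.23] y hi/lo 53.58825686290152 53.532787695444654
```

View pics/c9.png

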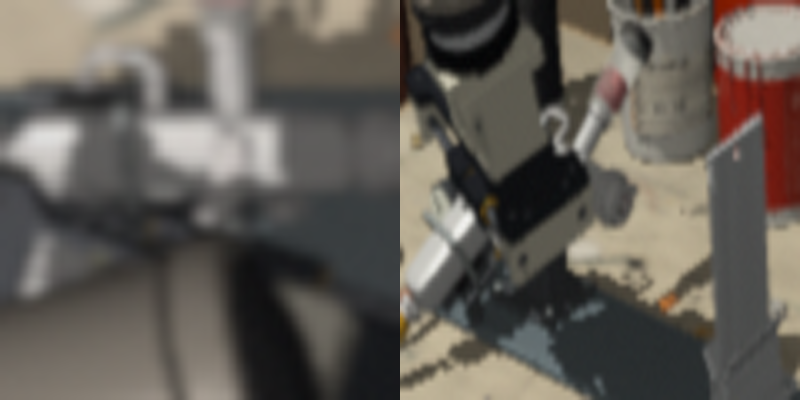

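The panel still stands home and centred. At 5.5 mm of push the force is about 9.3 N, which puts the contact roughly 62 mm from the hinge and the trigger at about 0.09 rad. Another 0.8 mm brings it to about half.

Call:
arm_command:
  targets: [0,0,0,0,0.04,0,-1,0,0,0,0,0,0,-1,0,0,0,0,0,0,-1,0,0,0,0,0,0,-1]

```text
t: 23.45
position: [500.5, 250.5, 68.7]
ee_rot: [2.968, 0.226, 2.843]
contact_force: [-3.2, -9.8, 1.3]
gripper_width: 0.1
gripper_force: 4.9
```

```bash
python3 - <<'E'
from plan import *
f=[]
for i in range(5): r.read_camera("scene"); S=r.get_state(); f.append(S['contact_force']@T[:,1])
print(np.mean(f),S['position'],S['t']); 
if 7.5<-np.mean(f)<12: print(r.job_done())
E
```

```text
-9.84542619370037 [500.54764566 250.44955922  68.73565425] 23.7
the job is handed in; nothing more can be done
None
```

I handed the job in at 23.7 s: the panel stands free, upright, centred and fully home in the holder, and the robot is holding the trigger with about 10 N at an estimated 0.10 rad, roughly half its travel; no verdict came back.

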